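# Lock the bench polisher on

### The arm

A 6-joint arm with a two-finger parallel gripper is mounted at the origin on a cart in front of the work surface, level with it; the furniture and walls round the work are solid. World frame = base frame: x ahead of the robot, y to its left, z up, the work surface at z = 0. Lengths are in m, angles in degrees, forces in N, time in s.
With the tool pointing down it reaches from about 0.35 to 0.875 m from the base axis. Payload 4.2 kg.
Tool frame: the origin (TCP) lies on the centre line of the jaws, within the pads' length; the fingertips stand 25 mm ahead of it and the grasp point (between the pads) lies 6 mm ahead of it; z points along the fingers, y is the line along which they close (so a half turn about z gives the same grasp; the last joint's range is limited). The gripper opens to 87 mm and grips with 3 to 60 N. Pads are 19 mm wide; open, the fingers measure 117 mm over their backs; the gripper's body (75 mm by 190 mm) begins 51 mm behind the grasp point.
Start: joints at [-60.814, 22.042, 0.453, 0, -68.411, -14.817], TCP at [0.155, -0.605, 0.248] pointing down, gripper open.
Joint ranges: [-179.83, 179.83], [-69.29, 118.12], [-61.27, 80.66], [-181.25, 117.63], [-171.15, -9.14], [-177.46, 177.46]. Speed limits (degrees/s): [159.86, 159.86, 180, 180, 180, 180].

### API

Orientations are given as a 3x3 rotation matrix whose columns are the frame's x, y, z axes.
In Python, from station import r gives the robot as it stands.
- The arm moves only by the tool move_arm, never from a script. Its argument "series" is a list of rows, each an object with "grip": the opening, from 0 (shut) to 1 (fully open); "xyz": the shift along the tool's x, y, z in mm, a list of three; "angular": the turn, a rotation vector about the tool's x, y, z in rad, a list of three. A call has 1 to 10 rows; each row is the pose to reach, as a shift and turn from the pose commanded when the call began, along the tool's axes at that moment; what a row does not reach only later rows make up. A row lasts 1/10 s, in which the tool goes at most 50 mm and 8.59 degrees, less where a joint would pass 70% of its speed; a pose out of reach is approached as far as the arm can. A call with a gripper value outside its range is refused whole. The fingers move at their own pace and stop on an object; the grip force is fixed at half the most. Time passes only in rows, so rows that repeat a pose let the fingers close. It gives the time, the measured TCP pose, the force, the opening and the grip force at its end, in the units of the state.
- r.sense(): the state, without advancing time (a new reading comes with each control period).
- r.capture(name): name is "side" or "top" or "wrist"; returns a dict with "img" (420x560x3 uint8, red, green, blue), "camera_matrix" (3x3 intrinsics, pixels), "rvec" (rotation vector, rad) and "tvec" (3), from world to camera coordinates, as OpenCV has them; the wrist camera has in their place "hand_eye" (4x4, takes a point from camera to tool coordinates, whose origin is the TCP and whose axes are the flange's). Camera axes: x right, y down, z forward; pixel columns grow to the right and rows downward; lengths in m; the calibration is good to about 2 mm. A picture is of the moment at which its call begins: read the wrist's pose just before it. There is no depth.
- r.finish_job(): hands the job in; it is judged then, once.
The state is a dict: "time_s": time; "joints": joint angles; "joint_velocities": joint speeds; "effort": joint torques, N m; "tcp_pos": TCP position; "ee_rot": TCP orientation; "wrist_force": force on the tool from outside, world axes, zero at the start; "moment": the same for the moment, N m; "gripper_width": opening from 0.0 (shut) to 1.0 (fully open); "gripper_force": force on a finger pad.
Only numpy, scipy, OpenCV 4.12 (cv2) and the standard library are available. Lean on these libraries where they do the work, as an engineer would, in place of code of your own. Each camera call takes 0.05 s, during which the arm holds its last target. There are 200 camera calls.

### The job

Two cordless tools lie strapped on their sides on plywood boards: a polisher with a round felt wheel at its nose and a hot-air gun with an open nozzle. Make the polisher run hands-free: squeeze its trigger fully into the grip, press down the lock-on button beside the trigger, and ease the trigger out while the button is still held down, so that the lock keeps both in when you let go. Do not pull the hot-air gun's trigger.

Things in the scene. Friction and masses are not known exactly. Their poses are not given: they have to be found in the camera images.
- polisher_trigger_face (a point): Centre of the outer face of the polisher's trigger, 56 mm above the bench; moves with it. The polisher has a felt disc, 76 mm wide, at its nose. y points out of the face, as the nose does; x from battery to barrel; z up. Black block, 44 mm along x, 26 mm high. At rest it stands 16 mm out of the grip, fixed, 36 to 74 mm above the bench, its back at y = -49 mm: fingers can close on both.
- polisher_lock_top (a point): Top centre of the polisher's lock-on button, a flat black plate facing up, 40 (x) x 35 (y) mm, at the foot of the trigger, 40 mm above the bench at rest, 30 mm fully down; same axes. It lies under the trigger face: the resting trigger overhangs its inner half. With the trigger fully in, the tip of the finger that pushes the trigger's face is over it and presses it by moving down.
- polisher_trigger (a joint): Travel of the polisher's trigger in m: 0 at rest, 0.015 fully squeezed, along -y of its point. Spring 3.5 N at rest, 8 N fully in. The button is blocked until this passes 0.011; with the button down, the eased trigger is stopped by the lock at about 0.007. Going past 0.011 again frees the button. Beside the trigger the barrel (84 mm high) is 46 mm off in +x, the battery (78 mm high) 62 mm in -x.
- polisher_lock (a joint): Travel of the polisher's lock-on button in m: 0 at rest, 0.010 fully down. Spring 1.5 N at rest, 3.5 N fully down. It springs up again unless held down while the trigger is eased; once caught by the trigger it stays at about 0.0085.
- airgun_trigger (a joint): Travel in m of the trigger of the other tool, the hot-air gun (open steel nozzle at its nose, otherwise built and mounted like the polisher): 0 at rest; to be left at rest.

How it is judged:
By the outcome, as a careful person would: the job done as asked, in the order asked, and still so for the second after the job is handed in, with the robot touching nothing.
It also fails if it takes over 32 s, if anything falls off the work surface, if the arm or the gripper's body presses on something with over 40 N, if the wrist force passes 120 N, or if a joint passes its speed limit or range.

## Working session

There is one attempt and no reset: what is moved stays moved. The work goes in short steps, Python scripts to look and compute and a tool call to move; the robot and the scene stay as the last step left them, time stands still between calls to the robot, and variables do not carry over. Pictures are saved under pics/ and viewed, at most 10 in all, crops included, and the job is handed in when it is done.

Besides the shell and the picture viewer there is one more tool, called after ">>>" in YAML: its name, and indented under it one key for each argument. move_arm: Moves the arm, as the interface text tells. Its arguments: {"type":"object","properties":{"series":{"type":"array"}},"required":["series"]}

```bash
mkdir -p pics
cat > h.py <<'E'
import numpy as np, cv2
from station import r
def cap(n,f):
    s=r.sense(); c=r.capture(n); cv2.imwrite(f'pics/{f}.png',cv2.cvtColor(c['img'],cv2.COLOR_RGB2BGR))
    K=np.array(c['camera_matrix'])
    if 'rvec' in c:
        R=cv2.Rodrigues(np.array(c['rvec'],float))[0]; t=np.array(c['tvec'],float).ravel()
        C=-R.T@t; Rw=R.T
    else:
        H=np.array(c['hand_eye']); E=np.array(s['ee_rot']); Rw=E@H[:3,:3]; C=np.array(s['tcp_pos'])+E@H[:3,3]
    np.savez(f'pics/{f}.npz',K=K,C=C,Rw=Rw,img=c['img'])
    return s
def ray(f,u,v,z):
    d=np.load(f'pics/{f}.npz'); q=d['Rw']@np.linalg.inv(d['K'])@[u,v,1]
    return d['C']+q*(z-d['C'][2])/q[2]
E
python3 - <<'E'
from h import *
s=cap('top','top0');cap('side','side0')
print(s['time_s'],s['tcp_pos'],np.round(s['ee_rot'],3),s['gripper_width'])
for f in('top0','side0'):print(np.load(f'pics/{f}.npz')['C'])
a=cv2.imread('pics/top0.png');b=cv2.imread('pics/side0.png')
E
```

```text
0.0 [ 0.15498831 -0.60490485  0.24646447] [[-0.969 -0.248 -0.001]
 [-0.248  0.969  0.002]
 [ 0.     0.002 -1.   ]] 1.0009836274429496
[0.48306949 0.02930308 1.11632943]
[ 0.20553358 -0.66199747  0.46160994]
```

View pics/top0.png

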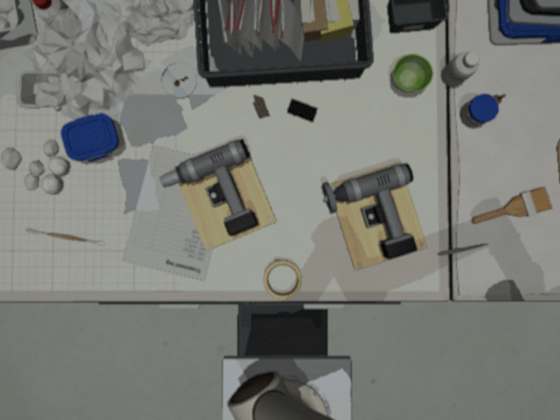

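View pics/side0.png

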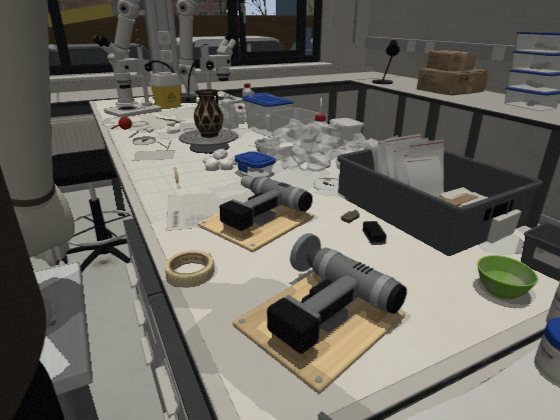

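The polisher is the right-hand tool in the top view: disc near (328,197), trigger near (372,214), battery at (398,246). The hot-air gun is on the left. I'll zoom in on the trigger.

Run:
```python
from h import *
a=cv2.imread('pics/top0.png')[150:275,310:435]
cv2.imwrite('pics/c1.png',cv2.resize(cv2.convertScaleAbs(a,alpha=1.6,beta=15),(600,600),interpolation=cv2.INTER_CUBIC))
for n,u,v,z in[('trig',372,214,.06),('bat',398,246,.078),('barrelR',408,172,.06),('barrelL',335,192,.06)]:print(n,ray('top0',u,v,z))
```

```text
trig [ 0.50304058 -0.20087322  0.06      ]
bat [ 0.4282221  -0.25705087  0.078     ]
barrelR [ 0.6032869  -0.28779709  0.06      ]
barrelL [ 0.55527469 -0.11313139  0.06      ]
```

View pics/c1.png

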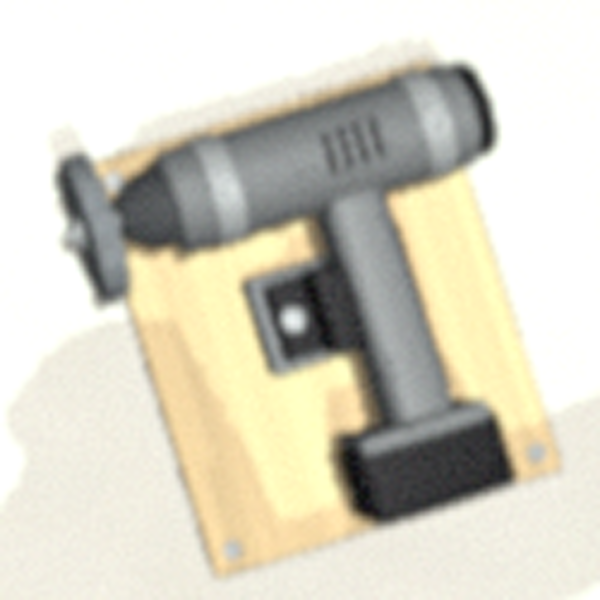

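>>> move_arm:
  series:
    - {"grip":1,"xyz":[-435,275,0],"angular":[0,0,0]}
    - {"grip":1,"xyz":[-435,275,0],"angular":[0,0,0]}
    - {"grip":1,"xyz":[-435,275,0],"angular":[0,0,0]}
    - {"grip":1,"xyz":[-435,275,0],"angular":[0,0,0]}
    - {"grip":1,"xyz":[-435,275,0],"angular":[0,0,0]}
    - {"grip":1,"xyz":[-435,275,0],"angular":[0,0,0]}
    - {"grip":1,"xyz":[-435,275,0],"angular":[0,0,0]}
    - {"grip":1,"xyz":[-435,275,0],"angular":[0,0,0]}
    - {"grip":1,"xyz":[-435,275,0],"angular":[0,0,0]}
    - {"grip":1,"xyz":[-435,275,0],"angular":[0,0,0]}

```text
time_s: 1.1
tcp_pos: [0.4991, -0.2398, 0.2474]
ee_rot: [[-0.969, -0.248, -0.0], [-0.248, 0.969, 0.0], [0.0, 0.0, -1.0]]
wrist_force: [1.0, -0.6, 0.4]
gripper_width: 0.998
gripper_force: 0.0
```

>>> move_arm:
  series:
    - {"grip":1,"xyz":[0,0,0],"angular":[0,0,0]}
    - {"grip":1,"xyz":[0,0,0],"angular":[0,0,0]}
    - {"grip":1,"xyz":[0,0,0],"angular":[0,0,0]}

```text
time_s: 1.4
tcp_pos: [0.4976, -0.242, 0.2472]
ee_rot: [[-0.969, -0.248, -0.001], [-0.248, 0.969, 0.0], [0.001, 0.001, -1.0]]
wrist_force: [0.1, -0.8, 0.2]
gripper_width: 1.0
gripper_force: 0.0
```

Run:
```python
from h import *
s=cap('wrist','w1')
print(s['time_s'],s['tcp_pos'],np.round(s['ee_rot'],3))
d=np.load('pics/w1.npz');print(d['C'],d['Rw'][:,2])
cv2.imwrite('pics/w1v.png',cv2.convertScaleAbs(cv2.imread('pics/w1.png'),alpha=1.5,beta=15))
```

```text
1.4 [ 0.49756408 -0.24197071  0.24717247] [[-0.969 -0.248 -0.001]
 [-0.248  0.969  0.   ]
 [ 0.001  0.001 -1.   ]]
[ 0.42229704 -0.2617291   0.38465711] [ 0.27037535  0.07061193 -0.96016203]
```

View pics/w1v.png

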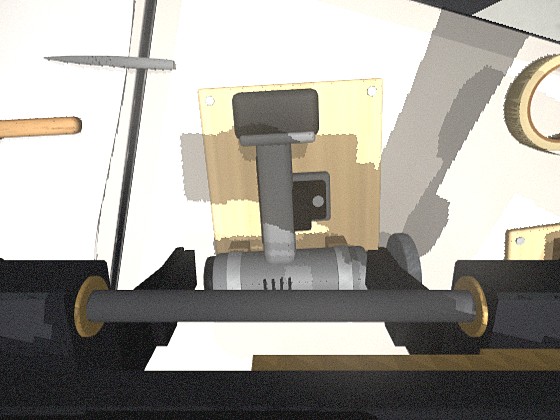

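The wrist view shows the grip at x≈258–292, the black trigger and lock plate at (293–330, 172–230), and the battery at (275,115). I'll zoom in on the trigger.

Run:
```python
from h import *
a=cv2.imread('pics/w1.png')[155:245,240:350]
cv2.imwrite('pics/c2.png',cv2.resize(cv2.convertScaleAbs(a,alpha=3.5,beta=10),None,fx=6,fy=6,interpolation=cv2.INTER_CUBIC))
```

```text
(no output)
```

View pics/c2.png

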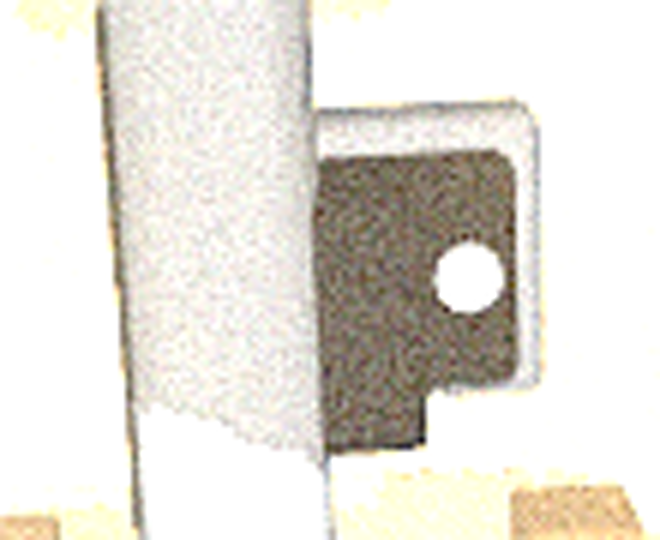

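Run:
```python
from h import *
P=lambda cx,cy,z:ray('w1',cx/6+240,cy/6+155,z)
A,B=P(513,152,.04),P(519,386,.04)
ex=np.array(B-A); L=np.linalg.norm(ex); 
g1,g2=P(103,60,.055),P(135,460,.055)
f1,f2=P(308,60,.055),P(322,460,.055)
for v in(ex,g2-g1,f2-f1): print(np.degrees(np.arctan2(v[1],v[0])),np.linalg.norm(v))
th=np.arctan2(*(f2-f1)[1::-1]); th=.5*(th+np.arctan2(ex[1],ex[0]))
x=np.array([np.cos(th),np.sin(th)]);y=np.array([-x[1],x[0]]);print(x,y,'tool',np.degrees(np.arctan2(.248,.969)))
T=P(425,445,.069); lock=((A+B)/2)[:2]-.0175*y
print('lock c',lock,'trig +x corner',T,'face ctr from corner',T[:2]-.022*x)
print('dot',P(469,277,.04))
tr=T[:2]-.022*x
O=lock
for n,p in dict(A=A,B=B,T=T,g1=g1,g2=g2,f1=f1,f2=f2).items(): print(n,np.round(((p[:2]-O)@x*1e3,(p[:2]-O)@y*1e3),1))
c=ray('top0',310+320/4.8,150+310/4.8,.069)[:2]-O; print('top face',c@x,c@y)
```

```text
17.844000361753903 0.041267727483989505
17.818967375776356 0.06731673351343484
16.82502074724269 0.06726539607673132
[0.95458151 0.29794989] [-0.29794989  0.95458151] tool 14.355784997026516
lock c [ 0.50167172 -0.21091905] trig +x corner [ 0.52143198 -0.20588413  0.069     ] face ctr from corner [ 0.50043118 -0.21243903]
dot [ 0.4994762  -0.20169564  0.04      ]
A [-20.6  17.3]
B [20.6 17.7]
T [20.4 -1.1]
g1 [-41.9 -49.2]
g2 [ 25.4 -48.6]
f1 [-40.2 -16.7]
f2 [ 27.  -17.3]
top face 0.000138091749640847 0.0010077393553344837
```

>>> move_arm:
  series:
    - {"grip":1,"xyz":[-13.5,-3.5,0],"angular":[0,0,-0.053]}
    - {"grip":1,"xyz":[-13.5,-3.5,30],"angular":[0,0,-0.053]}
    - {"grip":1,"xyz":[-13.5,-3.5,70],"angular":[0,0,-0.053]}
    - {"grip":1,"xyz":[-13.5,-3.5,110],"angular":[0,0,-0.053]}
    - {"grip":1,"xyz":[-13.5,-3.5,140],"angular":[0,0,-0.053]}
    - {"grip":1,"xyz":[-13.5,-3.5,160],"angular":[0,0,-0.053]}
    - {"grip":1,"xyz":[-13.5,-3.5,170],"angular":[0,0,-0.053]}
    - {"grip":1,"xyz":[-13.5,-3.5,176],"angular":[0,0,-0.053]}
    - {"grip":1,"xyz":[-13.5,-3.5,176],"angular":[0,0,-0.053]}
    - {"grip":1,"xyz":[-13.5,-3.5,176],"angular":[0,0,-0.053]}

```text
time_s: 2.45
tcp_pos: [0.5128, -0.2422, 0.0727]
ee_rot: [[-0.954, -0.299, 0.002], [-0.299, 0.954, -0.001], [-0.002, -0.001, -1.0]]
wrist_force: [0.4, 0.2, 0.0]
gripper_width: 0.999
gripper_force: 0.0
```

Run:
```python
from h import *
s=cap('wrist','w2')
cap('side','s2')
p=np.array(s['tcp_pos']);x=np.array([.9546,.2979]);y=np.array([-.2979,.9546]);d=p[:2]-[.5017,-.2109]
print(s['time_s'],p,d@x,d@y,np.round(s['ee_rot'],3)[:,1],s['wrist_force'])
a=cv2.imread('pics/w2.png');b=cv2.imread('pics/s2.png')[200:410,200:480]
cv2.imwrite('pics/m2.png',np.hstack([cv2.convertScaleAbs(cv2.resize(a,(400,300)),alpha=2,beta=15),cv2.convertScaleAbs(cv2.resize(b,(400,300)),alpha=1.7,beta=10)]))
```

```text
2.45 [ 0.51282032 -0.24219722  0.07268437] 0.0012920122727363471 -0.03318907137202138 [-0.299  0.954 -0.001] [0.44916328 0.2093693  0.04074743]
```

View pics/m2.png

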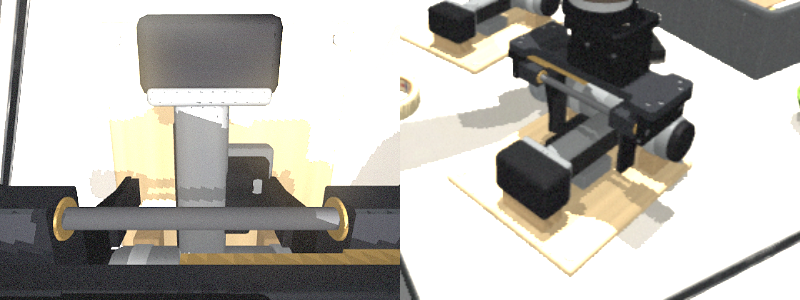

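The fingers straddle the grip and trigger: the front finger is just outside the trigger and the back finger is behind the grip. Next I close to squeeze.

>>> move_arm:
  series:
    - {"grip":0.6,"xyz":[0,0,0],"angular":[0,0,0]}
    - {"grip":0.5,"xyz":[0,0,0],"angular":[0,0,0]}
    - {"grip":0.45,"xyz":[0,0,0],"angular":[0,0,0]}
    - {"grip":0.4,"xyz":[0,0,0],"angular":[0,0,0]}
    - {"grip":0.36,"xyz":[0,0,0],"angular":[0,0,0]}
    - {"grip":0.36,"xyz":[0,0,0],"angular":[0,0,0]}
    - {"grip":0.36,"xyz":[0,0,0],"angular":[0,0,0]}
    - {"grip":0.36,"xyz":[0,0,0],"angular":[0,0,0]}
    - {"grip":0.36,"xyz":[0,0,0],"angular":[0,0,0]}

```text
time_s: 3.45
tcp_pos: [0.5121, -0.2413, 0.0716]
ee_rot: [[-0.954, -0.3, -0.0], [-0.3, 0.954, 0.0], [0.0, 0.0, -1.0]]
wrist_force: [0.2, 3.4, 2.3]
gripper_width: 0.372
gripper_force: 28.5
```

>>> move_arm:
  series:
    - {"grip":0.385,"xyz":[0,0,0],"angular":[0,0,0]}
    - {"grip":0.385,"xyz":[0,0,0],"angular":[0,0,0]}
    - {"grip":0.385,"xyz":[0,0,3],"angular":[0,0,0]}
    - {"grip":0.385,"xyz":[0,0,6],"angular":[0,0,0]}
    - {"grip":0.385,"xyz":[0,0,6],"angular":[0,0,0]}

```text
time_s: 3.95
tcp_pos: [0.5117, -0.2411, 0.0654]
ee_rot: [[-0.954, -0.299, -0.001], [-0.299, 0.954, 0.001], [0.001, 0.001, -1.0]]
wrist_force: [-1.3, 5.4, 3.0]
gripper_width: 0.384
gripper_force: 5.4
```

>>> move_arm:
  series:
    - {"grip":0.38,"xyz":[0,0,2],"angular":[0,0,0]}
    - {"grip":0.38,"xyz":[0,0,4],"angular":[0,0,0]}
    - {"grip":0.38,"xyz":[0,0,6],"angular":[0,0,0]}
    - {"grip":0.38,"xyz":[0,0,8],"angular":[0,0,0]}
    - {"grip":0.38,"xyz":[0,0,9.5],"angular":[0,0,0]}
    - {"grip":0.38,"xyz":[0,0,9.5],"angular":[0,0,0]}
    - {"grip":0.38,"xyz":[0,0,9.5],"angular":[0,0,0]}

```text
time_s: 4.65
tcp_pos: [0.5118, -0.2412, 0.0568]
ee_rot: [[-0.954, -0.3, -0.001], [-0.3, 0.954, 0.0], [0.001, 0.001, -1.0]]
wrist_force: [-1.9, 6.7, 6.6]
gripper_width: 0.383
gripper_force: 6.8
```

>>> move_arm:
  series:
    - {"grip":0.38,"xyz":[0,0,1],"angular":[0,0,0]}
    - {"grip":0.38,"xyz":[0,0,2],"angular":[0,0,0]}
    - {"grip":0.38,"xyz":[0,0,3],"angular":[0,0,0]}
    - {"grip":0.38,"xyz":[0,0,3],"angular":[0,0,0]}

```text
time_s: 5.05
tcp_pos: [0.5119, -0.2412, 0.0551]
ee_rot: [[-0.954, -0.3, -0.001], [-0.3, 0.954, 0.0], [0.001, 0.0, -1.0]]
wrist_force: [-3.5, 8.8, 15.0]
gripper_width: 0.385
gripper_force: 11.4
```

>>> move_arm:
  series:
    - {"grip":0.41,"xyz":[0,0,0],"angular":[0,0,0]}
    - {"grip":0.44,"xyz":[0,0,0],"angular":[0,0,0]}
    - {"grip":0.47,"xyz":[0,0,0],"angular":[0,0,0]}
    - {"grip":0.5,"xyz":[0,0,0],"angular":[0,0,0]}
    - {"grip":0.53,"xyz":[0,0,0],"angular":[0,0,0]}
    - {"grip":0.56,"xyz":[0,0,0],"angular":[0,0,0]}
    - {"grip":0.59,"xyz":[0,0,0],"angular":[0,0,0]}
    - {"grip":0.62,"xyz":[0,0,0],"angular":[0,0,0]}
    - {"grip":0.62,"xyz":[0,0,0],"angular":[0,0,0]}
    - {"grip":0.62,"xyz":[0,0,0],"angular":[0,0,0]}

```text
time_s: 6.05
tcp_pos: [0.5128, -0.244, 0.0553]
ee_rot: [[-0.954, -0.301, 0.002], [-0.301, 0.954, -0.003], [-0.001, -0.004, -1.0]]
wrist_force: [-3.1, -5.1, 9.9]
gripper_width: 0.618
gripper_force: 9.1
```

>>> move_arm:
  series:
    - {"grip":0.65,"xyz":[0,0,0],"angular":[0,0,0]}
    - {"grip":0.68,"xyz":[0,0,0],"angular":[0,0,0]}
    - {"grip":0.7,"xyz":[0,0,0],"angular":[0,0,0]}
    - {"grip":0.7,"xyz":[0,0,0],"angular":[0,0,0]}

```text
time_s: 6.45
tcp_pos: [0.5141, -0.2444, 0.0555]
ee_rot: [[-0.954, -0.301, 0.005], [-0.301, 0.954, -0.004], [-0.003, -0.005, -1.0]]
wrist_force: [-1.5, -5.1, 7.4]
gripper_width: 0.691
gripper_force: 4.3
```

>>> move_arm:
  series:
    - {"grip":0.7,"xyz":[0,0,-2],"angular":[0,0,0]}
    - {"grip":0.7,"xyz":[0,0,-4],"angular":[0,0,0]}
    - {"grip":0.7,"xyz":[0,0,-7],"angular":[0,0,0]}
    - {"grip":0.8,"xyz":[0,0,-10],"angular":[0,0,0]}
    - {"grip":0.9,"xyz":[0,0,-13],"angular":[0,0,0]}
    - {"grip":0.9,"xyz":[0,0,-16],"angular":[0,0,0]}
    - {"grip":0.9,"xyz":[0,0,-30],"angular":[0,0,0]}
    - {"grip":0.9,"xyz":[0,0,-60],"angular":[0,0,0]}
    - {"grip":0.9,"xyz":[0,0,-100],"angular":[0,0,0]}
    - {"grip":0.9,"xyz":[0,0,-140],"angular":[0,0,0]}

```text
time_s: 7.45
tcp_pos: [0.5118, -0.2416, 0.1942]
ee_rot: [[-0.954, -0.299, -0.001], [-0.299, 0.954, 0.0], [0.001, 0.0, -1.0]]
wrist_force: [1.5, -0.9, 0.0]
gripper_width: 0.896
gripper_force: 0.0
```

>>> move_arm:
  series:
    - {"grip":1,"xyz":[-15,5,-40],"angular":[0,0,0]}
    - {"grip":1,"xyz":[-15,5,-40],"angular":[0,0,0]}
    - {"grip":1,"xyz":[-15,5,-40],"angular":[0,0,0]}

```text
time_s: 7.75
tcp_pos: [0.5254, -0.2321, 0.2341]
ee_rot: [[-0.954, -0.299, 0.003], [-0.299, 0.954, 0.0], [-0.002, -0.001, -1.0]]
wrist_force: [-0.0, 0.4, -0.8]
gripper_width: 0.994
gripper_force: 0.0
```

Run:
```python
from h import *
s=cap('wrist','w3')
print(s['time_s'],s['tcp_pos'],s['wrist_force'])
O=np.array([.5017,-.2109,.045]);d=np.load('pics/w3.npz')
q=d['K']@d['Rw'].T@(O-d['C']);u,v=(q[:2]/q[2]).astype(int);print(u,v)
u0,v0=max(u-60,0),max(v-50,0)
a=cv2.imread('pics/w3.png')[v0:v0+95,u0:u0+110];print(u0,v0)
cv2.imwrite('pics/c3.png',cv2.resize(cv2.convertScaleAbs(a,alpha=3.5,beta=10),None,fx=6,fy=6,interpolation=cv2.INTER_CUBIC))
```

```text
7.75 [ 0.52537156 -0.23212584  0.23414574] [-0.00548963  0.36342876 -0.7857849 ]
309 176
249 126
```

View pics/c3.png

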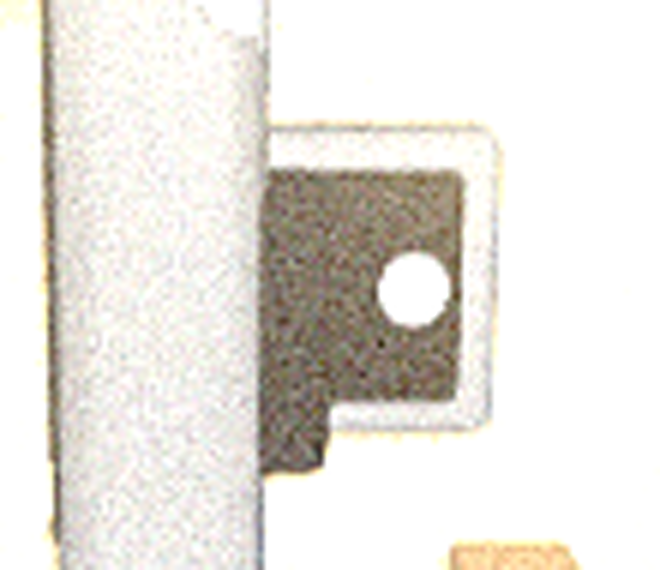

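The trigger now stands about 9 mm out of the grip instead of 16, from x=262 to 325 in the crop. The lock plate sits sunk inside its rim, so the lock is holding, and nothing is touching the tool. Handing in.

```bash
python3 -c "
from station import r
print(r.finish_job())"
```

```text
the job is handed in; nothing more can be done
None
```

The job is handed in: in the last wrist picture the polisher's trigger was held partly in (about 7 mm) with its lock-on button down and the gripper clear; the hot-air gun was not touched, and the arm finished at about 7.8 s.

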